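# Seal and lock the battery hatch of a robot kit

## Robot

A 7-joint arm with a two-finger parallel gripper is mounted at the origin on the work surface. World frame = base frame: x ahead of the robot, y to its left, z up, the work surface at z = 0. Lengths are in m, angles in rad, forces in N, time in s.
With the tool pointing down it reaches from about 0.425 to 1.025 m from the base axis. Payload 9.4 kg.
Tool frame: the origin (TCP) lies midway between the tips of the shut fingers; the grasp point (between the pads) lies 19 mm behind it (arm.grasp_offset is the distance from the TCP to the grasp point, in m); z points along the fingers, y is the direction in which the jaws open and shut (so a half turn about z gives the same grasp; the last joint's range is limited). The gripper opens to 85 mm and grips with 20 to 120 N. Pads are 22 mm wide; open, the fingers measure 114 mm over their backs; the gripper's body (76 mm by 85 mm) begins 54 mm behind the grasp point. The pads swing forward as they close: fully open they stand 13 mm farther back than shut.
Start: joints at [1.154, 0.599, -0.003, 1.599, 0.002, 0.943, -0.08], TCP at [0.242, -0.684, 0.231] pointing down, gripper open.
Joint ranges: [-2.57, 2.57], [-0.35, 1.97], [-1.29, 1.29], [0.11, 2.56], [-1.05, 4.19], [0.11, 1.86], [-2.63, 2.63]. Speed limits (rad/s): [2.22, 2.22, 3.01, 3.01, 3.14, 3.14, 3.14].

## Interface

Orientations are given as [roll, pitch, yaw] about the fixed x, y, z axes, in that order (R = Rz(yaw) Ry(pitch) Rx(roll)).
In Python, from workcell import arm, cams gives the robot as it stands.
- The arm moves only by the shell command python3 -m inch 'ROWS' [FORCE]. ROWS is a JSON object of lists of equal length, an entry for each row: "angular": the turn, a rotation vector about the tool's x, y, z in degrees, a list of three; "xyz": the shift along the tool's x, y, z in mm, a list of three; "grip": the opening in per cent of the stroke, from 0 (shut) to 100 (fully open). In form: {"angular": [[rx, ry, rz], ...], "xyz": [[tx, ty, tz], ...], "grip": [grip, ...]}. A call has 1 to 20 rows; each row is the pose to reach, as a shift and turn from the pose commanded when the call began, along the tool's axes at that moment; what a row does not reach only later rows make up. A row lasts 1/8 s, in which the tool goes at most 62.5 mm and 10.7 degrees, less where a joint would pass 70% of its speed; a pose out of reach is approached as far as the arm can. A call with a gripper value outside its range is refused whole. The fingers move at their own pace and stop on an object; FORCE is the grip in N (left out, the last holds). Time passes only in rows, so rows that repeat a pose let the fingers close. It gives the time, the measured TCP pose, the force and the opening at its end, in the units of the state.
- arm.sense(): the state, without advancing time (a new reading comes with each control period).
- cams.capture(name): name is "scene" or "top" or "wrist"; returns a dict with "pixels" (400x640x3 uint8, blue, green, red), "depth" (400x640 float32, m along the optical axis (not along the pixel's ray), 0 where there is no reading), "fx", "fy", "cx", "cy" (pixels), "k1" (the pictures are not rectified: a ray, as slopes to the right and down, at radius r is drawn at 1 + k1 r^2 times it, then the intrinsics apply), "rvec" (rotation vector, rad) and "tvec" (3), from world to camera coordinates, as OpenCV has them; the wrist camera has in their place "hand_eye" (4x4, takes a point from camera to tool coordinates, whose origin is the TCP and whose axes are the flange's). Camera axes: x right, y down, z forward; pixel columns grow to the right and rows downward; lengths in m; the calibration is good to about 2 mm. A picture is of the moment at which its call begins: read the wrist's pose just before it.
- arm.sign_off(): hands the job in, once; it reports no verdict.
The state is a dict: "time": time; "joint_positions": joint angles; "qd": joint speeds; "joint_torque": joint torques, N m; "ee_pos": TCP position; "orientation": TCP orientation; "contact_force": force on the tool from outside, world axes, zero at the start; "moment": the same for the moment, N m; "finger_gap": finger opening in m.
Only numpy, scipy, OpenCV 4.12 (cv2) and the standard library are available. Lean on these libraries where they do the work, as an engineer would, in place of code of your own. Each camera call takes 0.05 s, during which the arm holds its last target.

## Task

Close the grey battery hatch in the robot kit's base: press around its gasketed rim, length by length, with firm but gentle pushes (stay under 45 N so nothing cracks) until all six lengths sit fully home on their stops, also the two under the kit's parked arm. Only then turn the lock dial clockwise until its pointer stands at the raised white rib, and let go. Do not touch the kit's arm and leave the loose things lying where they are.

Things in the scene. Friction and masses are not known exactly. Their poses are not given: they have to be found in the camera images.
- chassis: Black base of a robot kit, fixed to the table, 220 x 370 mm, deck 60 mm high. Origin on the table under the centre of its battery hatch; z up; x from its free front side (turned roughly to the robot's left) to its back side, where the kit's own arm is mounted; y to its left. All x, y, z in these descriptions are mm in this frame.
- hatch (a point): Centre of the top of the hatch's grey inner panel (106 x 156 mm, top at z=66). Around it runs the gasketed rim: six straight grey lengths, each sliding only straight down against its gasket, two in front and two at the back (22 in x by 99 in y), one at each side (104 in x by 22 in y). Three small dark ribs mark the middle of each, where to press.
- kit_arm: The kit's own white and black arm, fixed to the base, same origin and axes as the base. Its forearm lies along y (-125 to 130) over the two back rim lengths, x=65 to 106, z=148 to 200: no room there for an upright tool, only for one leaning back to the front. Jaws and support (x 66 to 104) go on to y=-170; the shoulder (x 66 to 122, y 120 to 180) rises from the deck to z=200.
- lock_dial (a joint): Angle (rad) of the black lock dial on the hatch panel, axis upright at x=-27, y=0. Grows clockwise seen from above. At 0 its pointer stands 0.55 rad to the right of straight front (-x), at a small white dot; at 1.1, 0.55 rad to the left of it, at the raised white rib: locked. Range 0 to 2.3, starts at 0 to 0.4; friction about 0.06 N m, stays where it is left.
- dial_grip (a point): Where to grip the dial: on its axis, z=87. The grip is a bar 12 mm wide, 40 mm long, z=69 to 92, on a disc 38 mm across (z=66 to 69). The bar lies along this point's x axis; its pointer end is at -x.
- dial_pointer (a point): Pointer end of the dial's bar, 20 mm from its axis, marked by a small white stripe on top.
- rim_fl_top (a point): Middle of the top face of the front-left (x=-65, y=+51.5) rim length: press here. Unseated it is proud (top at z up to 79); its gasket grips, so it slides down only while pushed with about 9 N and stays where it is left, even half-way; fully home its top is at z=72, on a stop. Its rubber gives some mm (at most 5) under a push and springs back after. At the start it may be proud, half-way or seated already.
- rim_fr_top (a point): Middle of the top face of the front-right (x=-65, y=-51.5) rim length: press here. Unseated it is proud (top at z up to 79); its gasket grips, so it slides down only while pushed with about 9 N and stays where it is left, even half-way; fully home its top is at z=72, on a stop. Its rubber gives some mm (at most 5) under a push and springs back after. At the start it may be proud, half-way or seated already.
- rim_l_top (a point): Middle of the top face of the left (x=0, y=+90) rim length: press here. Unseated it is proud (top at z up to 79); its gasket grips, so it slides down only while pushed with about 9 N and stays where it is left, even half-way; fully home its top is at z=72, on a stop. Its rubber gives some mm (at most 5) under a push and springs back after. At the start it may be proud, half-way or seated already.
- rim_r_top (a point): Middle of the top face of the right (x=0, y=-90) rim length: press here. Unseated it is proud (top at z up to 79); its gasket grips, so it slides down only while pushed with about 9 N and stays where it is left, even half-way; fully home its top is at z=72, on a stop. Its rubber gives some mm (at most 5) under a push and springs back after. At the start it may be proud, half-way or seated already.
- rim_bl_top (a point): Middle of the top face of the back-left (x=+65, y=+51.5) rim length: press here. Unseated it is proud (top at z up to 79); its gasket grips, so it slides down only while pushed with about 9 N and stays where it is left, even half-way; fully home its top is at z=72, on a stop. Its rubber gives some mm (at most 5) under a push and springs back after. At the start never seated.
- rim_br_top (a point): Middle of the top face of the back-right (x=+65, y=-51.5) rim length: press here. Unseated it is proud (top at z up to 79); its gasket grips, so it slides down only while pushed with about 9 N and stays where it is left, even half-way; fully home its top is at z=72, on a stop. Its rubber gives some mm (at most 5) under a push and springs back after. At the start never seated.
- servo: Small blue motor block 40 x 20 x 36 mm standing loose on the left deck of the base; origin under its centre.
- breadboard: White breadboard 55 x 165 x 9 mm lying loose; origin under its centre.
- control_board: Circuit board on a black tray, 110 x 90 x 22 mm, loose; origin under its centre.
- screwdriver: Screwdriver 160 mm long, lying loose in front of the base; origin under its middle, along its x axis.
- tape_roll: Brown roll of tape, 50 mm across, 19 mm high, lying loose on the right deck of the base; origin under its centre.
- screw_tray: Grey tray 100 x 140 x 30 mm with three compartments, loose; origin under its centre.
- mug: White mug 76 mm across, 85 mm high, loose; origin under its centre.

How it is judged:
On the way, in this order (a step that is already met when the one before it is completed fails the run):
1. all six rim lengths are pressed fully home, with the dial not yet at its mark (z of each of rim_fl_top, rim_fr_top, rim_l_top, rim_r_top, rim_bl_top, rim_br_top in the frame of chassis below 0.0738 m), for 0.2 s.
2. the dial's pointer is turned to the raised rib (all of step 1 and value of joint lock_dial between 0.98 and 1.22 rad), for 0.2 s.
At the end, for the whole second after the job is handed in: all six rim lengths are home (tops within 1.8 mm of their seated height of 72 mm above the table) and the dial stands at 1.1 rad, give or take 0.12 rad (all of step 2); the robot touches nothing.
It fails at once if the base, rim or dial is pushed harder than 45 N (contact force between chassis and the fingers above 45 N or contact force between chassis and the arm above 45 N).
It fails at once if the kit's arm is touched (more than 2 N) (contact force between kit_arm and anything else above 2 N).
It fails at once if a loose bystander is moved more than 20 mm (distance of any of servo, breadboard, control_board, screwdriver, tape_roll, screw_tray, mug from where it was at the start of the episode above 0.02 m).
It also fails if it takes over 72 s, if anything falls off the work surface, if the arm or the gripper's body presses on something with over 40 N, if the wrist force passes 120 N, or if a joint passes its speed limit or range.

## Working session

There is one attempt and no reset: what is moved stays moved. The work goes in short steps, Python scripts to look and compute and a shell command to move; the robot and the scene stay as the last step left them, time stands still between calls to the robot, and variables do not carry over. Pictures are saved under pics/ and viewed, and the job is handed in when it is done.

```bash
ls; mkdir -p pics
cat > h.py <<'E'
import numpy as np, cv2
from workcell import arm, cams
from scipy.spatial.transform import Rotation as R
def save(n,f):
    c=cams.capture(n); cv2.imwrite('pics/'+f+'.png',c['pixels']); np.savez('pics/'+f+'.npz',**{k:v for k,v in c.items()}); return c
def state():
    s=arm.sense(); print({k:(np.round(v,4).tolist() if not isinstance(v,str) else v) for k,v in s.items()}); return s
E
python3 - <<'E'
from h import *
state(); 
for n in ['scene','top','wrist']:
    c=save(n,n+'0'); print({k:(v if k not in('pixels','depth') else v.shape) for k,v in c.items()})
E
```

```text
pics
{'time': 0.0, 'joint_positions': [1.1543, 0.6001, -0.0026, 1.6001, 0.0018, 0.9429, -0.0798], 'qd': [-0.0009, -0.0004, -0.0011, 0.0008, -0.0007, -0.0009, 0.0002], 'joint_torque': [-0.0007, -77.6477, 1.5642, -25.8023, 0.0123, 0.0087, 0.0], 'ee_pos': [0.2415, -0.6831, 0.2305], 'orientation': [-3.1401, 0.0001, 0.3398], 'contact_force': [-0.2737, -0.1507, -0.5286], 'moment': [0.0142, 0.0091, 0.0301], 'finger_gap': 0.0856}
{'pixels': (400, 640, 3), 'depth': (400, 640), 'fx': 368.49165778610035, 'fy': 368.49165778610035, 'cx': 313.1226862445808, 'cy': 200.54766246653173, 'k1': -0.08685156915675002, 'rvec': array([ 1.37644636,  2.2024713 , -0.88921999]), 'tvec': array([ 0.22240012, -0.28397614,  1.40774516])}
{'pixels': (400, 640, 3), 'depth': (400, 640), 'fx': 412.73254694699955, 'fy': 412.73254694699955, 'cx': 319.3674802096568, 'cy': 201.85861341566746, 'k1': -0.02809503993459465, 'rvec': array([ 2.16002458, -2.17721808,  0.14405951]), 'tvec': array([-0.00655839,  0.5341302 ,  1.39253827])}
{'pixels': (400, 640, 3), 'depth': (400, 640), 'fx': 285.7152248245731, 'fy': 285.7152248245731, 'cx': 317.1988874021027, 'cy': 199.08005089789836, 'k1': 0.006118722655143325, 'hand_eye': array([[ 2.86786766e-04, -9.51690658e-01, -3.07058317e-01,
         7.81850677e-02],
       [ 9.99999850e-01,  4.16444420e-04, -3.56738558e-04,
         3.40408587e-04],
       [ 4.67377475e-04, -3.07058169e-01,  9.51690634e-01,
        -1.40904473e-01],
       [ 0.00000000e+00,  0.00000000e+00,  0.00000000e+00,
         1.00000000e+00]])}
```

View pics/scene0.png

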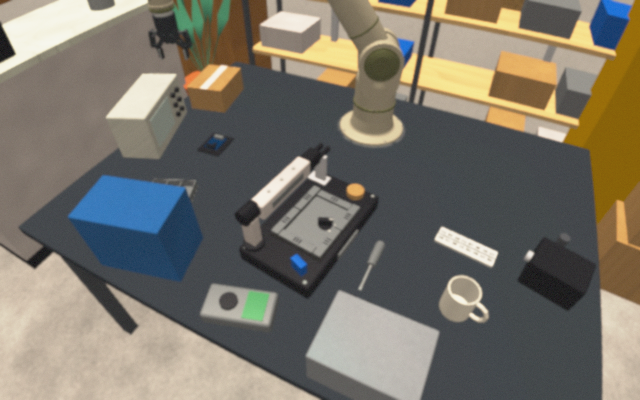

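View pics/top0.png

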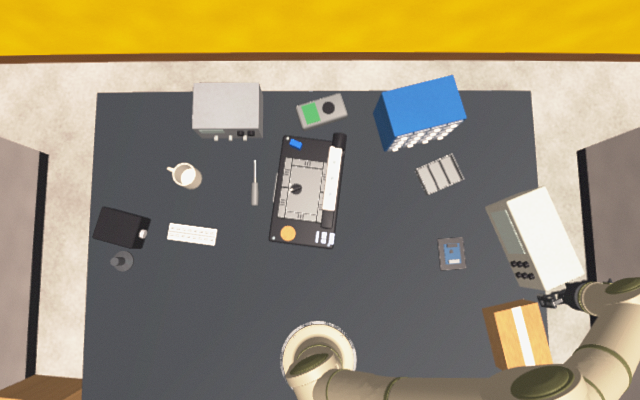

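View pics/wrist0.png

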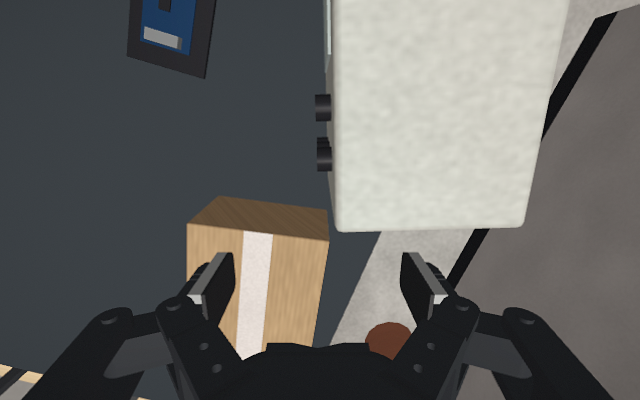

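```bash
cat >> h.py <<'E'
def load(f):
    d=np.load('pics/'+f+'.npz'); return {k:(d[k] if d[k].shape else float(d[k])) for k in d.files}
def T_wc(c,tcp=None):
    # camera->world 4x4
    if 'rvec' in c:
        Rm=cv2.Rodrigues(np.array(c['rvec'],float))[0]; M=np.eye(4); M[:3,:3]=Rm.T; M[:3,3]=-Rm.T@np.array(c['tvec']); return M
    return tcp@np.array(c['hand_eye'])
def tcpT(s):
    M=np.eye(4); M[:3,:3]=R.from_euler('xyz',s['orientation']).as_matrix(); M[:3,3]=s['ee_pos']; return M
def slopes(c,uv):
    uv=np.atleast_2d(np.array(uv,float)); d=np.c_[(uv[:,0]-c['cx'])/c['fx'],(uv[:,1]-c['cy'])/c['fy']]
    s=d.copy()
    for _ in range(20): s=d/(1+c['k1']*(s**2).sum(1,keepdims=True))
    return s
def onplane(c,M,uv,z):
    s=slopes(c,uv); r=np.c_[s,np.ones(len(s))]@M[:3,:3].T; o=M[:3,3]
    return o+r*((z-o[2])/r[:,2])[:,None]
def cloud(c,M):
    v,u=np.indices(c['depth'].shape); s=slopes(c,np.c_[u.ravel(),v.ravel()]); d=c['depth'].ravel()
    p=np.c_[s,np.ones(len(s))]*d[:,None]; P=p@M[:3,:3].T+M[:3,3]; P[d==0]=np.nan; return P.reshape(*c['depth'].shape,3)
def proj(c,M,P):
    W=np.linalg.inv(M); p=np.atleast_2d(P)@W[:3,:3].T+W[:3,3]; s=p[:,:2]/p[:,2:]; s=s*(1+c['k1']*(s**2).sum(1,keepdims=True))
    return s*[c['fx'],c['fy']]+[c['cx'],c['cy']]
E
python3 - <<'E'
from h import *
c=load('top0'); M=T_wc(c); P=cloud(c,M)
im=c['pixels'][125:255,260:350]; cv2.imwrite('pics/top0z.png',cv2.resize(im,None,fx=4.4,fy=4.4,interpolation=cv2.INTER_CUBIC))
print(M[:3,3])
sub=P[125:255,255:360]; z=sub[...,2]
print(np.nanmedian(P[300:330,150:200,2]))
m=((z>0.05)&(z<0.07)).astype(np.uint8)
pts=sub[m>0][:,:2]; r=cv2.minAreaRect((pts*1000).astype(np.float32)); print(r)
v=np.histogram(z[np.isfinite(z)],bins=np.arange(-0.01,0.22,0.01)); print(v)
E
```

```text
[0.36825913 0.01248111 1.44524405]
-0.0008681515013646557
((586.6312255859375, 75.24817657470703), (313.43939208984375, 389.1761779785156), 82.32575225830078)
(array([3361, 2887,   76,   80,   38,   54, 1651, 2560, 1096,  252,  105,
         13,    4,   14,    1,    3,   15,    1,  102,  146, 1046,   71]), array([-0.01,  0.  ,  0.01,  0.02,  0.03,  0.04,  0.05,  0.06,  0.07,
        0.08,  0.09,  0.1 ,  0.11,  0.12,  0.13,  0.14,  0.15,  0.16,
        0.17,  0.18,  0.19,  0.2 ,  0.21]))
```

View pics/top0z.png

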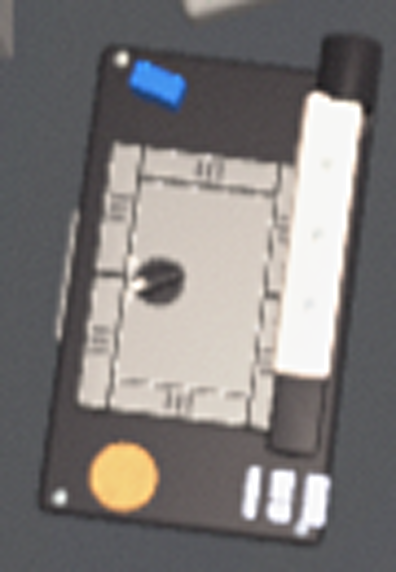

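Run:
```python
from h import *
c=load('top0'); M=T_wc(c)
z=lambda l:[(x/4.4+260,y/4.4+125) for x,y in l]
d=onplane(c,M,z([(105,48),(40,508),(322,545)]),0.06); print(d, np.linalg.norm(d[0]-d[1]),np.linalg.norm(d[2]-d[1]))
# hatch rim outer corners at z~.075 : BL(78,407) TL(112,143)
r=onplane(c,M,z([(112,143),(78,407),(158,282)]),0.075); print(r)
P=cloud(c,M)
```

```text
[[ 0.76016064  0.10990862  0.06      ]
 [ 0.40212324  0.15871345  0.06      ]
 [ 0.37239011 -0.05504404  0.06      ]] 0.3613484337883394 0.21581548667648084
[[0.68084186 0.10333868 0.075     ]
 [0.47755767 0.12882313 0.075     ]
 [0.57258733 0.06820332 0.075     ]]
```

```bash
cat >> h.py <<'E'
CH=np.array([0.569,0.041]); YAW=np.deg2rad(-97.8)
def chassisR(): return R.from_euler('z',YAW).as_matrix()
def c2w(p): p=np.array(p,float)/1000; return chassisR()@p+[CH[0],CH[1],0]
def w2c(p): return (chassisR().T@(np.array(p)-[CH[0],CH[1],0]).T).T*1000
def down(yaw): # tool down, tool x at world yaw
    return R.from_euler('xyz',[np.pi,0,yaw]).as_matrix()
def plan(pw,Rw,s=None):
    s=s or arm.sense(); M=tcpT(s)
    print('xyz',np.round(M[:3,:3].T@(np.array(pw)-M[:3,3])*1000,1),'ang',np.round(np.rad2deg(R.from_matrix(M[:3,:3].T@Rw).as_rotvec()),2))
E
python3 - <<'E'
from h import *
plan([0.569,0.06,0.30],down(np.deg2rad(82.2)));
E
```

```text
xyz [ 556.5 -591.6  -68.8] ang [-7.000e-02 -3.000e-02 -6.273e+01]
```

```bash
python3 -m inch '{"angular":[[0,0,0],[0,0,0],[0,0,0],[0,0,-9],[0,0,-18],[0,0,-27],[0,0,-36],[0,0,-45],[0,0,-54],[0,0,-62.7],[0,0,-62.7],[0,0,-62.7],[0,0,-62.7],[0,0,-62.7],[0,0,-62.7],[0,0,-62.7],[0,0,-62.7],[0,0,-62.7],[0,0,-62.7],[0,0,-62.7]],"xyz":[[0,0,-60],[0,0,-120],[0,0,-170],[40,-42,-190],[80,-84,-190],[120,-126,-190],[160,-168,-190],[200,-210,-190],[240,-252,-190],[280,-294,-190],[320,-336,-190],[360,-378,-190],[400,-420,-190],[440,-465,-190],[480,-510,-170],[520,-555,-130],[556,-592,-100],[556,-592,-69],[556,-592,-69],[556,-592,-69]],"grip":[100,100,50,0,0,0,0,0,0,0,0,0,0,0,0,0,0,0,0,0]}'
python3 - <<'E'
from h import *
s=state(); c=save('wrist','w1'); np.save('pics/w1_s.npy',tcpT(s))
E
```

```text
time: 2.65
ee_pos: [0.5688, 0.0592, 0.3013]
orientation: [3.141, 0.0, 1.433]
contact_force: [0.2, -0.4, -0.5]
finger_gap: -0.0
{'time': 2.65, 'joint_positions': [0.1998, 0.3864, -0.554, 1.8513, 0.2432, 0.9706, -0.5974], 'qd': [0.0109, -0.0178, -0.0013, -0.0092, 0.0019, -0.005, -0.0021], 'joint_torque': [-0.7756, -54.897, -5.249, -24.8489, 0.0032, -0.0179, -0.0133], 'ee_pos': [0.5688, 0.0592, 0.3013], 'orientation': [3.1409, 0.0002, 1.4331], 'contact_force': [0.1673, -0.4192, -0.4655], 'moment': [-0.018, -0.0133, -0.0245], 'finger_gap': -0.0}
```

View pics/w1.png

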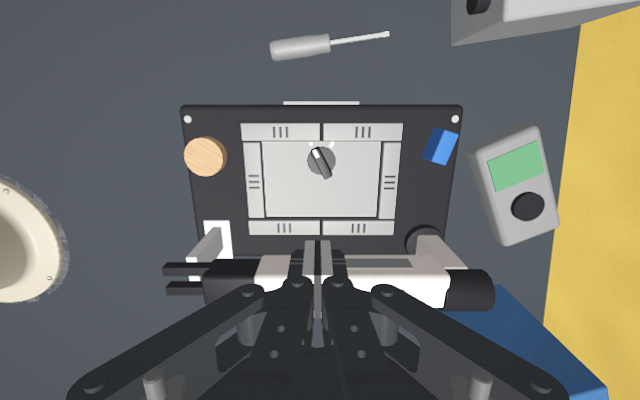

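Run:
```python
from h import *
c=load('w1'); im=c['pixels'][95:245,235:415]; cv2.imwrite('pics/w1z.png',cv2.resize(im,None,fx=4.2,fy=4,interpolation=cv2.INTER_CUBIC))
```

```text
(no output)
```

View pics/w1z.png

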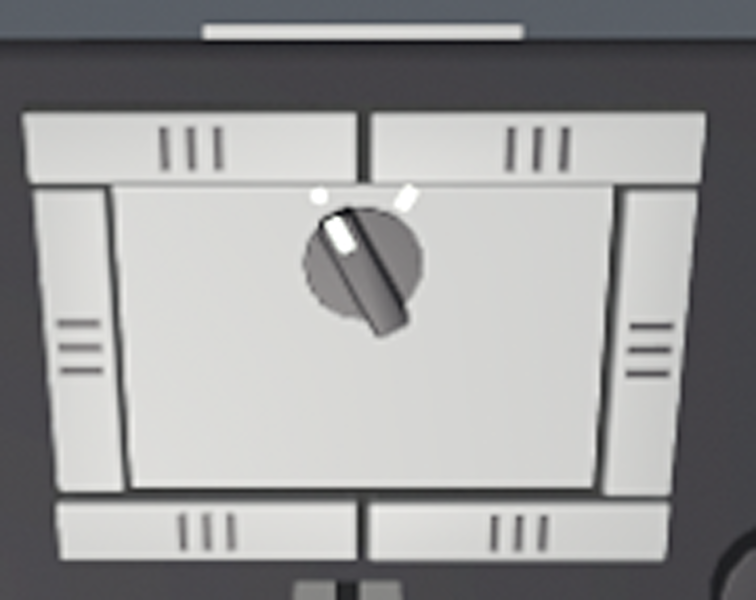

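Run:
```python
from h import *
c=load('w1'); M=np.load('pics/w1_s.npy')@c['hand_eye']
z=lambda l:[(x/4.2+235,y/4+95) for x,y in l]
p=onplane(c,M,z([(110,187),(614,187),(594,488),(131,488)]),0.066); print(np.round(p,4)); print([np.linalg.norm(p[i]-p[(i+1)%4]).round(4) for i in range(4)])
Q=np.array([[-53,-78],[-53,78],[53,78],[53,-78]])/1000.
A,_=cv2.estimateAffinePartial2D(Q,p[:,:2]); print(A, 'scale',np.hypot(A[0,0],A[1,0]),'yaw',np.rad2deg(np.arctan2(A[1,0],A[0,0])))
# ribs
names=['fl','fr','l','r','bl','br']; px=z([(538,148),(191,148),(650,350),(80,347),(518,533),(207,533)])
P=cloud(c,M); Qr=np.array([[-65,51.5],[-65,-51.5],[0,90],[0,-90],[65,51.5],[65,-51.5]])
import h; h.CH=A[:,2]; h.YAW=np.arctan2(A[1,0],A[0,0])
for n,u,q in zip(names,px,Qr):
    a,b=int(round(u[0])),int(round(u[1])); reg=P[b-3:b+4,a-3:a+4].reshape(-1,3); 
    m=np.nanmedian(reg,0); print(n,'depth pt chassis',w2c(m).round(1),'ray@76',w2c(onplane(c,M,[u],0.076)[0]).round(1),q)
for nm,(x0,x1,y0,y1) in dict(panelR=(430,570,250,450),panelL=(150,290,250,450)).items():
    a=P[int(95+y0/4):int(95+y1/4),int(235+x0/4.2):int(235+x1/4.2)].reshape(-1,3); print(nm,w2c(np.nanmedian(a,0)).round(1))
# dial
d=onplane(c,M,z([(363,262)]),0.068)[0]; print('disc',w2c(d))
t=onplane(c,M,z([(339,235)]),0.092)[0]; print('stripe',w2c(t))
e=onplane(c,M,z([(318,196),(406,197)]),0.067); print('dot,rib',w2c(e))
```

```text
[[ 5.013e-01  1.040e-01  6.600e-02]
 [ 6.557e-01  8.270e-02  6.600e-02]
 [ 6.418e-01 -2.120e-02  6.600e-02]
 [ 4.877e-01  1.000e-04  6.600e-02]]
[np.float64(0.1558), np.float64(0.1048), np.float64(0.1556), np.float64(0.1048)]Traceback (most recent call last):
  File "<stdin>", line 6, in <module>
cv2.error: OpenCV(4.12.0) /io/opencv/modules/calib3d/src/ptsetreg.cpp:1108: error: (-215:Assertion failed) count >= 0 && to.checkVector(2) == count in function 'estimateAffinePartial2D'
```

```bash
cat > m.py <<'E'
from h import *
import h
c=load('w1'); M=np.load('pics/w1_s.npy')@c['hand_eye']
z=lambda l:[(x/4.2+235,y/4+95) for x,y in l]
p=onplane(c,M,z([(110,187),(614,187),(594,488),(131,488)]),0.066)
Q=np.array([[-53,-78],[-53,78],[53,78],[53,-78]])/1000.
A,_=cv2.estimateAffinePartial2D(Q.astype(np.float32).copy(),np.ascontiguousarray(p[:,:2]).astype(np.float32),ransacReprojThreshold=0.01); print(A, 'scale',np.hypot(A[0,0],A[1,0]),'yaw',np.rad2deg(np.arctan2(A[1,0],A[0,0])))
names=['fl','fr','l','r','bl','br']; px=z([(538,148),(191,148),(650,350),(80,347),(518,533),(207,533)])
P=cloud(c,M); Qr=np.array([[-65,51.5],[-65,-51.5],[0,90],[0,-90],[65,51.5],[65,-51.5]])
h.CH=A[:,2]; h.YAW=np.arctan2(A[1,0],A[0,0])
for n,u,q in zip(names,px,Qr):
    a,b=int(round(u[0])),int(round(u[1])); reg=P[b-3:b+4,a-3:a+4].reshape(-1,3)
    m=np.nanmedian(reg,0); print(n,'depth pt chassis',w2c(m).round(1),'ray@76',w2c(onplane(c,M,[u],0.076)[0]).round(1),q)
for nm,(x0,x1,y0,y1) in dict(panelR=(430,570,250,450),panelL=(150,290,250,450)).items():
    a=P[int(95+y0/4):int(95+y1/4),int(235+x0/4.2):int(235+x1/4.2)].reshape(-1,3); print(nm,w2c(np.nanmedian(a,0)).round(1))
d=onplane(c,M,z([(363,262)]),0.068)[0]; print('disc',w2c(d))
t=onplane(c,M,z([(339,235)]),0.092)[0]; print('stripe',w2c(t))
e=onplane(c,M,z([(318,196),(406,197)]),0.067); print('dot,rib',w2c(e))
E
python3 m.py
```

```text
[[-0.13443678  0.98601642  0.57162403]
 [-0.98601642 -0.13443678  0.04141662]] scale 0.9951390024504176 yaw -97.76402457854262
fl depth pt chassis [-65.6  51.7  77.3] ray@76 [-65.5  52.1  76. ] [-65.   51.5]
fr depth pt chassis [-65.6 -52.   75.2] ray@76 [-65.7 -51.3  76. ] [-65.  -51.5]
l depth pt chassis [-1.1 90.5 75.9] ray@76 [-0.2 90.4 76. ] [ 0. 90.]
r depth pt chassis [ -0.  -89.8  71.9] ray@76 [ -1.6 -88.9  76. ] [  0. -90.]
bl depth pt chassis [64.7 51.  77.2] ray@76 [65.4 51.6 76. ] [65.  51.5]
br depth pt chassis [ 64.8 -51.5  76.5] ray@76 [ 65.2 -51.4  76. ] [ 65.  -51.5]
panelR [ 1.2 43.2 64.4]
panelL [  1.  -47.4  64.5]
disc [-28.25728974   0.14145689  68.        ]
stripe [-40.89376989  -7.22688292  92.        ]
dot,rib [[-49.67146361 -13.81659345  67.        ]
 [-49.29916079  13.39751235  67.        ]]
```

```bash
sed -i 's/^CH=.*/CH=np.array([0.5716,0.0414]); YAW=np.deg2rad(-97.76)/' h.py
python3 - <<'E'
from h import *
Rd=down(np.deg2rad(82.24))
plan(c2w([-65,51.5,110]),Rd); plan(c2w([-65,51.5,85]),Rd)
E
```

```text
xyz [ 48.   56.  191.9] ang [ 0.1   0.   -0.16]
xyz [ 48.   55.9 216.9] ang [ 0.1   0.   -0.16]
```

```bash
python3 -m inch '{"angular":[[0,0,0],[0,0,0],[0,0,0],[0,0,0],[0,0,0],[0,0,0],[0,0,0]],"xyz":[[24,28,40],[48,56,90],[48,56,140],[48,56,185],[48,56,212],[48,56,212],[48,56,212]],"grip":[0,0,0,0,0,0,0]}'; python3 -m inch '{"angular":[[0,0,0],[0,0,0],[0,0,0],[0,0,0]],"xyz":[[0,0,4],[0,0,8],[0,0,10],[0,0,10]],"grip":[0,0,0,0]}'; python3 -m inch '{"angular":[[0,0,0],[0,0,0]],"xyz":[[0,0,2],[0,0,2]],"grip":[0,0]}'
```

```text
time: 3.58
ee_pos: [0.6318, 0.0995, 0.0903]
orientation: [3.139, -0.001, 1.433]
contact_force: [-0.2, 0.8, 1.1]
finger_gap: 0.0003
time: 4.08
ee_pos: [0.6307, 0.0997, 0.0784]
orientation: [3.141, 0.0, 1.434]
contact_force: [-0.7, -0.9, 3.3]
finger_gap: -0.0007
time: 4.32
ee_pos: [0.6307, 0.0997, 0.0767]
orientation: [3.141, 0.0, 1.434]
contact_force: [-1.3, -0.8, 7.3]
finger_gap: -0.0001
```

```bash
for i in 1 2 3; do python3 -m inch '{"angular":[[0,0,0],[0,0,0]],"xyz":[[0,0,2],[0,0,2]],"grip":[0,0]}' | grep -E 'ee_pos|contact'; done
```

```text
ee_pos: [0.6307, 0.0998, 0.0748]
contact_force: [-1.9, -0.9, 8.2]
ee_pos: [0.6307, 0.0997, 0.0728]
contact_force: [-1.1, -0.6, 8.1]
ee_pos: [0.6307, 0.0997, 0.0708]
contact_force: [-0.9, -0.8, 7.8]
```

```bash
for i in 1 2 3; do python3 -m inch '{"angular":[[0,0,0],[0,0,0]],"xyz":[[0,0,1],[0,0,1]],"grip":[0,0]}' | grep -E 'ee_pos|contact'; done
```

```text
ee_pos: [0.6307, 0.0998, 0.07]
contact_force: [-2.0, -1.6, 9.3]
ee_pos: [0.6307, 0.0997, 0.0692]
contact_force: [-2.9, -2.0, 13.0]
ee_pos: [0.6307, 0.0998, 0.0685]
contact_force: [-3.5, -2.0, 16.0]
```

```bash
python3 -m inch '{"angular":[[0,0,0],[0,0,0],[0,0,0]],"xyz":[[0,0,1],[0,0,2],[0,0,2]],"grip":[0,0,0]}' | grep -E 'ee_pos|contact'
python3 - <<'E'
from h import *
Rd=down(np.deg2rad(82.24)); print(w2c(arm.sense()['ee_pos']))
plan(c2w([-65,-51.5,92]),Rd)
E
```

```text
ee_pos: [0.6308, 0.0998, 0.0672]
contact_force: [-5.5, -2.9, 22.3]
[-65.83046745  50.7602079   67.1674388 ]
xyz [  -1.  -102.2  -25. ] ang [ 0.08  0.04 -0.08]
```

```bash
python3 -m inch '{"angular":[[0,0,0],[0,0,0],[0,0,0],[0,0,0],[0,0,0],[0,0,0],[0,0,0]],"xyz":[[0,0,-12],[0,0,-25],[-1,-52,-25],[-1,-102,-25],[-1,-102,-15],[-1,-102,-12],[-1,-102,-12]],"grip":[0,0,0,0,0,0,0]}'| grep -E 'ee_pos|contact';  for i in 1 2 3; do python3 -m inch '{"angular":[[0,0,0],[0,0,0]],"xyz":[[0,0,2],[0,0,2]],"grip":[0,0]}' | grep -E 'ee_pos|contact'; done
```

```text
ee_pos: [0.5304, 0.1128, 0.077]
contact_force: [-0.2, -0.1, -0.0]
ee_pos: [0.5304, 0.1127, 0.0756]
contact_force: [-0.1, 0.1, 6.2]
ee_pos: [0.5305, 0.1127, 0.0738]
contact_force: [-0.1, -0.4, 7.3]
ee_pos: [0.5305, 0.1128, 0.0718]
contact_force: [-1.0, -1.4, 8.4]
```

```bash
for i in 1 2 3; do python3 -m inch '{"angular":[[0,0,0],[0,0,0]],"xyz":[[0,0,1.5],[0,0,1.5]],"grip":[0,0]}' | grep -E 'ee_pos|contact'; done
```

```text
ee_pos: [0.5305, 0.1128, 0.0703]
contact_force: [-0.2, -0.6, 8.6]
ee_pos: [0.5305, 0.1127, 0.0691]
contact_force: [-1.3, -1.1, 12.6]
ee_pos: [0.5305, 0.1128, 0.0679]
contact_force: [-2.6, -0.6, 18.4]
```

```bash
python3 -m inch '{"angular":[[0,0,0],[0,0,0],[0,0,0]],"xyz":[[0,0,1],[0,0,1],[0,0,1]],"grip":[0,0,0]}' | grep -E 'ee_pos|contact'
python3 - <<'E'
from h import *
Rd=down(np.deg2rad(82.24)); print(w2c(arm.sense()['ee_pos']))
plan(c2w([0,-90,84]),Rd);plan(c2w([0,-90,110]),Rd)
E
```

```text
ee_pos: [0.5305, 0.1128, 0.0672]
contact_force: [-3.0, -1.7, 20.8]
[-65.16261224 -50.33802637  67.24777258]
xyz [-65.2 -39.5 -16.9] ang [ 0.14 -0.02 -0.1 ]
xyz [-65.2 -39.4 -42.9] ang [ 0.14 -0.02 -0.1 ]
```

```bash
python3 -m inch '{"angular":[[0,0,0],[0,0,0],[0,0,0],[0,0,0],[0,0,0],[0,0,0],[0,0,0]],"xyz":[[0,0,-14],[0,0,-30],[-32,-20,-30],[-64,-40,-30],[-64,-40,-15],[-64,-40,-10],[-64,-40,-10]],"grip":[0,0,0,0,0,0,0]}'| grep -E 'ee_pos|contact';  for i in 1 2 3 4; do python3 -m inch '{"angular":[[0,0,0],[0,0,0]],"xyz":[[0,0,1.5],[0,0,1.5]],"grip":[0,0]}' | grep -E 'ee_pos|contact'; done
```

```text
ee_pos: [0.4813, 0.0552, 0.0758]
contact_force: [1.0, 0.1, -0.5]
ee_pos: [0.4812, 0.0551, 0.0744]
contact_force: [0.2, -0.3, 0.4]
ee_pos: [0.4812, 0.0549, 0.0728]
contact_force: [0.8, -0.4, 1.3]
ee_pos: [0.4812, 0.0549, 0.0715]
contact_force: [-1.0, 0.9, 6.9]
ee_pos: [0.4812, 0.0549, 0.0701]
contact_force: [-1.4, 1.4, 8.3]
```

```bash
for i in 1 2 3; do python3 -m inch '{"angular":[[0,0,0],[0,0,0]],"xyz":[[0,0,1],[0,0,1]],"grip":[0,0]}' | grep -E 'ee_pos|contact'; done
```

```text
ee_pos: [0.4812, 0.0549, 0.0693]
contact_force: [-1.6, -0.2, 12.7]
ee_pos: [0.4812, 0.0549, 0.0685]
contact_force: [-2.6, -0.1, 15.1]
ee_pos: [0.4812, 0.0549, 0.0677]
contact_force: [-2.2, 0.4, 19.5]
```

```bash
python3 -m inch '{"angular":[[0,0,0],[0,0,0],[0,0,0]],"xyz":[[0,0,0.7],[0,0,0.7],[0,0,0.7]],"grip":[0,0,0]}' | grep -E 'ee_pos|contact'
python3 - <<'E'
from h import *
Rd=down(np.deg2rad(82.24)); print(w2c(arm.sense()['ee_pos']))
plan(c2w([0,90,84]),Rd);plan(c2w([0,90,110]),Rd)
E
```

```text
ee_pos: [0.4812, 0.0549, 0.0672]
contact_force: [-3.3, -0.8, 22.0]
[ -1.18153558 -91.36825282  67.16134491]
xyz [ -1.  181.4 -16.6] ang [ 0.09  0.01 -0.06]
xyz [ -1.  181.4 -42.6] ang [ 0.09  0.01 -0.06]
```

```bash
python3 -m inch '{"angular":[[0,0,0],[0,0,0],[0,0,0],[0,0,0],[0,0,0],[0,0,0],[0,0,0],[0,0,0],[0,0,0],[0,0,0],[0,0,0]],"xyz":[[0,0,-15],[0,0,-45],[-1,45,-50],[-1,90,-50],[-1,135,-50],[-1,170,-50],[-1,181,-45],[-1,181,-30],[-1,181,-15],[-1,181,-13],[-1,181,-13]],"grip":[0,0,0,0,0,0,0,0,0,0,0]}'| grep -E 'ee_pos|contact';  for i in 1 2 3 4; do python3 -m inch '{"angular":[[0,0,0],[0,0,0]],"xyz":[[0,0,1.5],[0,0,1.5]],"grip":[0,0]}' | grep -E 'ee_pos|contact'; done
```

```text
ee_pos: [0.6595, 0.0294, 0.0789]
contact_force: [-0.0, 1.4, -0.5]
ee_pos: [0.6603, 0.0291, 0.0778]
contact_force: [0.2, -0.1, 0.1]
ee_pos: [0.6604, 0.0292, 0.0765]
contact_force: [-1.3, -0.2, 5.3]
ee_pos: [0.6604, 0.0291, 0.0753]
contact_force: [-2.9, -0.5, 7.7]
ee_pos: [0.6604, 0.0292, 0.0739]
contact_force: [-3.2, -0.3, 8.7]
```

```bash
for i in 1 2 3 4 5; do python3 -m inch '{"angular":[[0,0,0],[0,0,0]],"xyz":[[0,0,1.2],[0,0,1.2]],"grip":[0,0]}' | grep -E 'ee_pos|contact'; done
```

```text
ee_pos: [0.6604, 0.0292, 0.0727]
contact_force: [-2.0, -1.2, 7.2]
ee_pos: [0.6604, 0.0291, 0.0715]
contact_force: [-2.5, -0.6, 8.1]
ee_pos: [0.6604, 0.0291, 0.0703]
contact_force: [-1.7, -0.6, 8.1]
ee_pos: [0.6604, 0.0291, 0.0694]
contact_force: [-2.3, -0.8, 11.7]
ee_pos: [0.6604, 0.0291, 0.0686]
contact_force: [-4.4, -1.0, 15.1]
```

```bash
python3 -m inch '{"angular":[[0,0,0],[0,0,0],[0,0,0],[0,0,0]],"xyz":[[0,0,1],[0,0,1.8],[0,0,1.8],[0,0,1.8]],"grip":[0,0,0,0]}' | grep -E 'ee_pos|contact'; python3 -m inch '{"angular":[[0,0,0],[0,0,0],[0,0,0],[0,0,0],[0,0,0],[0,0,0]],"xyz":[[0,0,-15],[0,0,-55],[40,-10,-100],[60,-34,-120],[60,-34,-120],[60,-34,-120]],"grip":[0,0,0,0,0,0]}'
python3 - <<'E'
from h import *
Rd=down(np.deg2rad(82.24)); print(w2c(arm.sense()['ee_pos']))
Rl=Rd@R.from_euler('y',-38,degrees=True).as_matrix()
plan(c2w([20,56,160]),Rl)
E
```

```text
ee_pos: [0.6605, 0.0291, 0.0674]
contact_force: [-5.4, -0.9, 20.1]
time: 16.82
ee_pos: [0.6348, 0.0923, 0.185]
orientation: [-3.142, 0.001, 1.434]
contact_force: [-0.7, -0.7, -0.3]
finger_gap: -0.0001
[-58.93238044  55.7559641  184.96265597]
xyz [-78.9   0.4  25. ] ang [ -0.04 -37.95  -0.1 ]
```

```bash
python3 -m inch '{"angular":[[0,-9,0],[0,-18,0],[0,-27,0],[0,-36,0],[0,-38,0],[0,-38,0],[0,-38,0],[0,-38,0]],"xyz":[[0,0,0],[0,0,0],[0,0,0],[0,0,0],[0,0,0],[-30,0,10],[-60,0,25],[-60,0,25]],"grip":[0,0,0,0,0,0,0,0]}'
python3 - <<'E'
from h import *
s=state();Rd=down(np.deg2rad(82.24)); print(w2c(arm.sense()['ee_pos']))
Rl=Rd@R.from_euler('y',-38,degrees=True).as_matrix()
plan(c2w([20,56,130]),Rl)
plan(c2w([64,56,90]),Rl)
save('scene','s2')
E
```

```text
time: 17.82
ee_pos: [0.6256, 0.0283, 0.1595]
orientation: [-3.139, 0.665, 1.429]
contact_force: [-0.3, 0.3, 0.7]
finger_gap: 0.0002
{'time': 17.825, 'joint_positions': [-0.2865, 0.726, -0.2081, 1.7712, 0.7195, 1.2096, -1.0702], 'qd': [-0.0298, -0.0085, -0.043, -0.0468, -0.0142, 0.0209, -0.0004], 'joint_torque': [0.0854, -78.3398, -0.5261, -16.9397, 1.3935, 2.1265, -0.0485], 'ee_pos': [0.6256, 0.0283, 0.1595], 'orientation': [-3.1392, 0.6652, 1.4294], 'contact_force': [-0.3186, 0.3201, 0.6974], 'moment': [0.6446, -0.1129, 0.0118], 'finger_gap': 0.0002}
[  5.66573054  55.25704868 159.51049336]
xyz [ 6.9  0.9 32.1] ang [-0.35  0.11 -0.27]
xyz [-3.   1.3 90.7] ang [-0.35  0.11 -0.27]
```

View pics/s2.png

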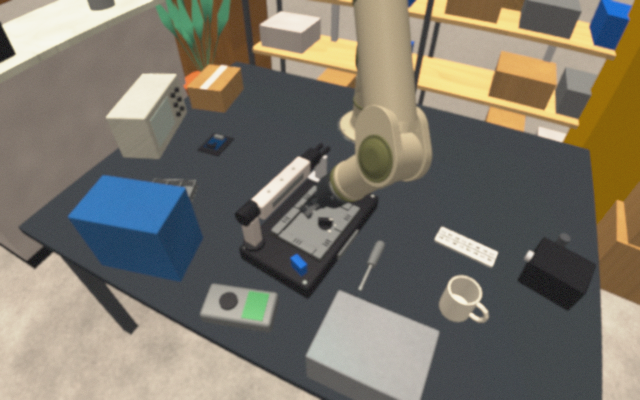

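```bash
python3 -m inch '{"angular":[[0,0,0],[0,0,0],[0,0,0],[0,0,0],[0,0,0],[0,0,0]],"xyz":[[2,1,20],[2,1,40],[0,1,60],[-2,1,80],[-3,1,89],[-3,1,89]],"grip":[0,0,0,0,0,0]}'
python3 - <<'E'
from h import *
s=arm.sense();Rd=down(np.deg2rad(82.24)); print(w2c(arm.sense()['ee_pos']))
Rl=Rd@R.from_euler('y',-38,degrees=True).as_matrix()
plan(c2w([64,56,82]),Rl)
np.save('pics/w3_s.npy',tcpT(s)); save('wrist','w3')
E
```

```text
time: 18.62
ee_pos: [0.6194, -0.0236, 0.0915]
orientation: [-3.141, 0.664, 1.434]
contact_force: [-0.0, 0.5, 1.6]
finger_gap: -0.0003
[57.91184613 56.16958839 91.50837531]
xyz [ 1.1 -0.2 11.2] ang [-0.1   0.03 -0.05]
```

View pics/w3.png

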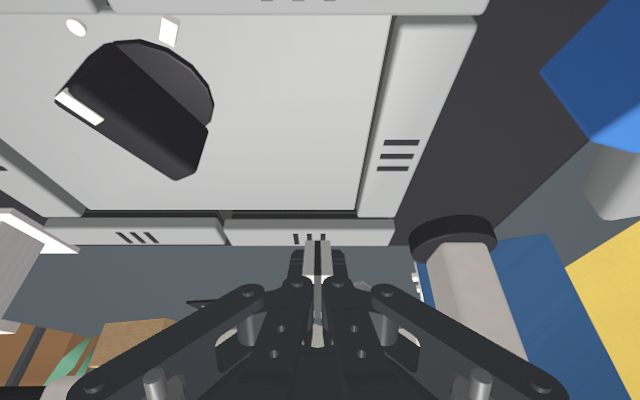

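```bash
cat >> h.py <<'E'
def lean(d): return down(np.deg2rad(82.24))@R.from_euler('y',-d,degrees=True).as_matrix()
E
python3 - <<'E'
from h import *
Rl=lean(43)
plan(c2w([71,54,92]),Rl); plan(c2w([71,54,88]),Rl)
E
```

```text
xyz [-11.   -2.4   8.4] ang [-0.05 -5.01 -0.05]
xyz [-8.5 -2.4 11.6] ang [-0.05 -5.01 -0.05]
```

```bash
python3 -m inch '{"angular":[[0,-5,0],[0,-5,0],[0,-5,0],[0,-5,0]],"xyz":[[0,0,0],[-11,-2,8.4],[-8.5,-2,11.6],[-8.5,-2,11.6]],"grip":[0,0,0,0]}'
python3 - <<'E'
from h import *
Rl=lean(43); print(w2c(arm.sense()['ee_pos']))
plan(c2w([71,54,86]),Rl); plan(c2w([71,54,84]),Rl);plan(c2w([71,54,74]),Rl)
E
```

```text
time: 19.18
ee_pos: [0.6158, -0.037, 0.0882]
orientation: [3.141, 0.75, 1.433]
contact_force: [1.0, 0.3, -0.4]
finger_gap: -0.0001
[71.67148745 54.37540833 88.24942305]
xyz [ 2.  -0.4  1.2] ang [-0.07 -0.04 -0.1 ]
xyz [ 3.4 -0.4  2.7] ang [-0.07 -0.04 -0.1 ]
xyz [10.2 -0.4 10. ] ang [-0.07 -0.04 -0.1 ]
```

```bash
for i in 1 2 3 4; do python3 -m inch '{"angular":[[0,0,0],[0,0,0]],"xyz":[[1.0,0,1.1],[1.0,0,1.1]],"grip":[0,0]}' | grep -E 'ee_pos|contact'; done
```

```text
ee_pos: [0.6159, -0.0364, 0.0866]
contact_force: [1.0, 0.5, -0.0]
ee_pos: [0.6158, -0.0364, 0.0849]
contact_force: [-0.6, 0.1, 0.2]
ee_pos: [0.6159, -0.0364, 0.0838]
contact_force: [1.0, 0.9, 2.5]
ee_pos: [0.6159, -0.0365, 0.0827]
contact_force: [-0.7, 1.8, 7.3]
```

```bash
for i in 1 2 3 4 5; do python3 -m inch '{"angular":[[0,0,0],[0,0,0]],"xyz":[[1.0,0,1.1],[1.0,0,1.1]],"grip":[0,0]}' | grep -E 'ee_pos|contact'; done
```

```text
ee_pos: [0.6159, -0.0365, 0.0813]
contact_force: [-1.9, 2.3, 8.7]
ee_pos: [0.6159, -0.0365, 0.0799]
contact_force: [-1.1, 2.6, 7.8]
ee_pos: [0.6159, -0.0365, 0.0784]
contact_force: [-1.6, 2.6, 8.3]
ee_pos: [0.6159, -0.0365, 0.0769]
contact_force: [-1.9, 1.1, 8.5]
ee_pos: [0.6159, -0.0365, 0.0755]
contact_force: [-1.1, 2.4, 8.2]
```

```bash
for i in 1 2 3 4; do python3 -m inch '{"angular":[[0,0,0],[0,0,0]],"xyz":[[0.7,0,0.8],[0.7,0,0.8]],"grip":[0,0]}' | grep -E 'ee_pos|contact'; done
```

```text
ee_pos: [0.616, -0.0365, 0.0748]
contact_force: [-2.4, 3.6, 11.8]
ee_pos: [0.616, -0.0365, 0.0741]
contact_force: [-2.0, 3.6, 13.8]
ee_pos: [0.616, -0.0365, 0.0734]
contact_force: [-2.9, 3.7, 17.3]
ee_pos: [0.616, -0.0366, 0.0727]
contact_force: [-3.7, 5.3, 19.6]
```

```bash
python3 -m inch '{"angular":[[0,0,0],[0,0,0],[0,0,0]],"xyz":[[0.6,0,0.7],[0.6,0,0.7],[0.6,0,0.7]],"grip":[0,0,0]}' | grep -E 'ee_pos|contact'; python3 -m inch '{"angular":[[0,0,0],[0,0,0],[0,0,0],[0,0,0],[0,0,0],[0,0,0],[0,0,0],[0,0,0]],"xyz":[[-5,0,-6],[-13.6,0,-15],[-13.6,-26,-15],[-13.6,-52,-15],[-13.6,-78,-15],[-13.6,-106,-15],[-13.6,-106,-15],[-13.6,-106,-15]],"grip":[0,0,0,0,0,0,0,0]}'
python3 - <<'E'
from h import *
Rl=lean(43); print(w2c(arm.sense()['ee_pos']))
plan(c2w([71,-52,86]),Rl)
E
```

```text
ee_pos: [0.616, -0.0366, 0.0722]
contact_force: [-4.2, 6.8, 23.0]
time: 23.8
ee_pos: [0.5116, -0.022, 0.0899]
orientation: [3.141, 0.75, 1.434]
contact_force: [0.8, -0.1, -0.1]
finger_gap: 0.0
[ 70.92943036 -50.89710234  89.8888814 ]
xyz [ 2.6 -1.1  2.9] ang [-0.02 -0.02 -0.08]
```

```bash
python3 -m inch '{"angular":[[0,0,0],[0,0,0],[0,0,0]],"xyz":[[2,-1,2],[3.2,-1,3.5],[3.2,-1,3.5]],"grip":[0,0,0]}' | grep -E 'ee_pos|contact'; for i in 1 2 3 4 5; do python3 -m inch '{"angular":[[0,0,0],[0,0,0]],"xyz":[[1.0,0,1.1],[1.0,0,1.1]],"grip":[0,0]}' | grep -E 'ee_pos|contact'; done
```

```text
ee_pos: [0.5099, -0.0221, 0.0847]
contact_force: [0.1, -0.1, 0.0]
ee_pos: [0.5098, -0.022, 0.0834]
contact_force: [0.0, -0.4, -0.1]
ee_pos: [0.5099, -0.022, 0.0823]
contact_force: [-0.3, 0.8, 4.7]
ee_pos: [0.5098, -0.0221, 0.0811]
contact_force: [-1.1, 2.1, 7.6]
ee_pos: [0.5098, -0.0221, 0.0797]
contact_force: [-0.3, 2.1, 8.5]
ee_pos: [0.5099, -0.0221, 0.0782]
contact_force: [-1.3, 2.1, 7.5]
```

```bash
for i in 1 2 3 4 5; do python3 -m inch '{"angular":[[0,0,0],[0,0,0]],"xyz":[[0.8,0,0.9],[0.8,0,0.9]],"grip":[0,0]}' | grep -E 'ee_pos|contact'; done
```

```text
ee_pos: [0.5098, -0.0221, 0.077]
contact_force: [0.8, 1.6, 8.2]
ee_pos: [0.5099, -0.0221, 0.0758]
contact_force: [0.2, 2.2, 8.6]
ee_pos: [0.5099, -0.0221, 0.0748]
contact_force: [-1.0, 3.1, 11.3]
ee_pos: [0.5099, -0.0221, 0.074]
contact_force: [-0.5, 4.9, 14.4]
ee_pos: [0.5099, -0.0221, 0.0731]
contact_force: [-1.9, 5.5, 18.7]
```

```bash
python3 -m inch '{"angular":[[0,0,0],[0,0,0],[0,0,0]],"xyz":[[0.8,0,0.9],[0.8,0,0.9],[0.8,0,0.9]],"grip":[0,0,0]}' | grep -E 'ee_pos|contact'; python3 -m inch '{"angular":[[0,0,0],[0,0,0],[0,0,0],[0,0,0],[0,0,0],[0,0,0],[0,9,0],[0,18,0],[0,27,0],[0,36,0],[0,43,0],[0,43,0],[0,43,0]],"xyz":[[-4,0,-5],[-10,0,-11],[-10,0,-35],[-10,0,-60],[-10,0,-90],[-10,0,-130],[-10,0,-150],[-10,15,-170],[-10,25,-190],[-10,35,-200],[-10,50,-200],[-10,50,-200],[-10,50,-200]],"grip":[0,0,0,0,0,0,0,0,0,0,20,50,50]}'
python3 - <<'E'
from h import *
s=arm.sense(); print(w2c(s['ee_pos']))
np.save('pics/w4_s.npy',tcpT(s)); save('wrist','w4')
plan(c2w([20,0,290]),lean(0),s)
E
```

```text
ee_pos: [0.5099, -0.0222, 0.0723]
contact_force: [-3.1, 5.8, 21.3]
time: 28.68
ee_pos: [0.5763, 0.099, 0.2233]
orientation: [-3.141, 0.001, 1.434]
contact_force: [0.1, 0.9, 0.2]
finger_gap: 0.0428
[-57.6753596   -3.06905623 223.26033576]
xyz [-77.8   3.1 -66.6] ang [-0.05  0.07 -0.06]
```

View pics/w4.png

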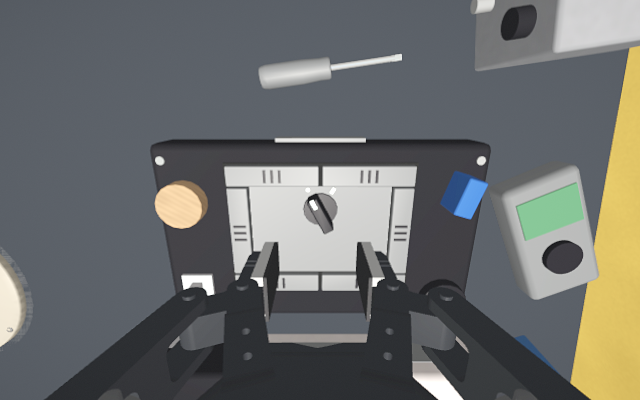

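Run:
```python
from h import *
c=load('w4'); M=np.load('pics/w4_s.npy')@c['hand_eye']; P=cloud(c,M); C=w2c(P.reshape(-1,3)).reshape(P.shape)
for n,(x,y,hx,hy) in dict(fl=(-65,51.5,6,30),fr=(-65,-51.5,6,30),l=(0,90,30,6),r=(0,-90,30,6),bl=(65,51.5,6,30),br=(65,-51.5,6,30),panel=(10,0,15,15)).items():
    m=(abs(C[...,0]-x)<hx)&(abs(C[...,1]-y)<hy)&(C[...,2]<100); print(n,m.sum(),np.nanmedian(C[m][:,2]).round(2))
im=c['pixels'][165:245,270:370]; cv2.imwrite('pics/w4z.png',cv2.resize(im,None,fx=7,fy=7,interpolation=cv2.INTER_CUBIC))
cv2.imwrite('pics/w4y.png',cv2.resize(c['pixels'][255:305,220:420],None,fx=4,fy=4,interpolation=cv2.INTER_CUBIC))
```

```text
fl 633 70.38
fr 638 70.44
l 522 70.28
r 525 70.45
bl 169 70.3
br 213 70.38
panel 548 64.41
```

View pics/w4z.png

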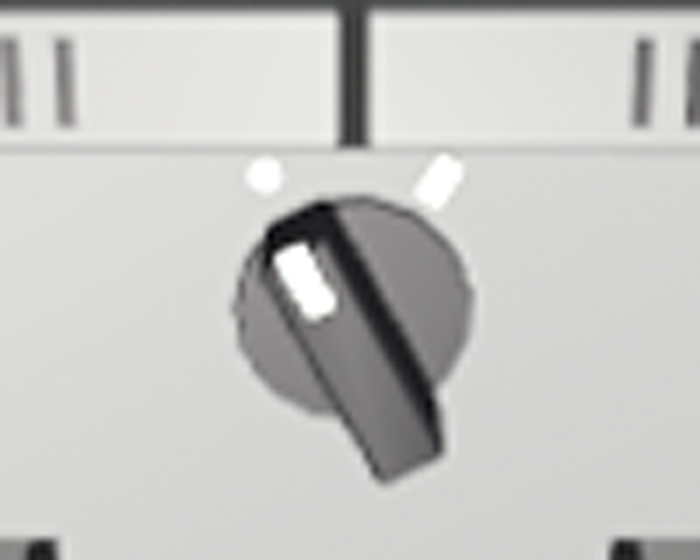

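Run:
```python
from h import *
c=load('w4'); M=np.load('pics/w4_s.npy')@c['hand_eye']
z=lambda l:[(x/7+270,y/7+165) for x,y in l]
p=w2c(onplane(c,M,z([(293,250),(320,314),(411,468)]),0.092)); print(p)
for a,b in ((0,1),(0,2),(1,2)):
    d=p[a]-p[b]; print('phi (right of front)',np.arctan2(-d[1],-d[0]))
print(w2c(onplane(c,M,z([(353,305)]),0.068)))
print(w2c(onplane(c,M,z([(265,175),(440,182)]),0.067)))
```

```text
[[-46.27999188  -8.87824415  92.        ]
 [-36.52720354  -5.03475946  92.        ]
 [-12.20603596   8.41410061  92.        ]]
phi (right of front) 0.37540192981118803
phi (right of front) 0.46962520703586
phi (right of front) 0.5051200781457136
[[-2.92655074e+01 -2.18726544e-02  6.80000000e+01]]
[[-50.24699953 -13.66531027  67.        ]
 [-49.11116778  13.39023876  67.        ]]
```

Run:
```python
from h import *
plan(c2w([-28.8,-0.3,110]),lean(0)@R.from_euler('z',-27.5,degrees=True).as_matrix())
plan(c2w([-28.8,-0.3,73]),lean(0)@R.from_euler('z',-27.5,degrees=True).as_matrix())
```

```text
xyz [-29.6   3.1 113.3] ang [ -0.06   0.04 -27.48]
xyz [-29.5   3.1 150.3] ang [ -0.06   0.04 -27.48]
```

```bash
python3 -m inch '{"angular":[[0,0,-9],[0,0,-18],[0,0,-27.5],[0,0,-27.5],[0,0,-27.5]],"xyz":[[-15,3,20],[-29.5,3,50],[-29.5,3,80],[-29.5,3,112],[-29.5,3,112]],"grip":[45,40,40,40,40]}'
python3 - <<'E'
from h import *
s=arm.sense(); print(w2c(s['ee_pos']))
np.save('pics/w5_s.npy',tcpT(s)); save('wrist','w5')
E
```

```text
time: 29.35
ee_pos: [0.5741, 0.0706, 0.1095]
orientation: [-3.137, -0.001, 1.917]
contact_force: [0.1, 0.8, -0.1]
finger_gap: 0.0342
[-29.25942178  -1.45219548 109.48355999]
```

View pics/w5.png

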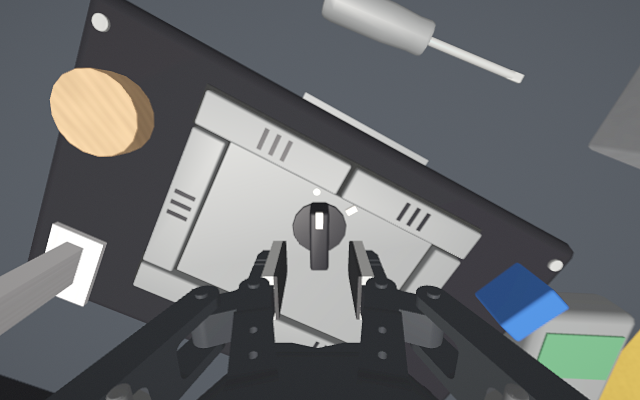

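```bash
python3 -m inch '{"angular":[[0,0,0],[0,0,0],[0,0,0],[0,0,0],[0,0,0],[0,0,0]],"xyz":[[0,0,10],[0,0,20],[0,0,30],[0,0,36],[0,0,36],[0,0,36]],"grip":[40,40,40,40,30,30]}'; python3 -m inch '{"angular":[[0,0,0],[0,0,0],[0,0,0],[0,0,0],[0,0,0],[0,0,0]],"xyz":[[0,0,0],[0,0,0],[0,0,0],[0,0,0],[0,0,0],[0,0,0]],"grip":[25,22,20,18,18,18]}' 20
```

```text
time: 30.15
ee_pos: [0.576, 0.0693, 0.0756]
orientation: [3.141, -0.0, 1.914]
contact_force: [0.7, 0.2, -0.2]
finger_gap: 0.0256
time: 30.9
ee_pos: [0.5758, 0.0692, 0.0754]
orientation: [-3.142, -0.0, 1.914]
contact_force: [-0.5, -0.5, -0.5]
finger_gap: 0.0153
```

```bash
python3 -m inch '{"angular":[[0,0,0],[0,0,0]],"xyz":[[0,0,0],[0,0,0]],"grip":[15.5,15.5]}' 20;  python3 -m inch '{"angular":[[0,0,5],[0,0,10],[0,0,15],[0,0,20],[0,0,20]],"xyz":[[0,0,0],[0,0,0],[0,0,0],[0,0,0],[0,0,0]],"grip":[15.5,15.5,15.5,15.5,15.5]}'
python3 - <<'E'
from h import *
s=arm.sense(); print(w2c(s['ee_pos']),s['moment'])
E
```

```text
time: 31.15
ee_pos: [0.5758, 0.0692, 0.0754]
orientation: [-3.141, -0.0, 1.914]
contact_force: [-0.0, -0.1, 0.1]
finger_gap: 0.0132
time: 31.78
ee_pos: [0.5754, 0.069, 0.0754]
orientation: [-3.141, 0.001, 1.566]
contact_force: [-0.6, -0.9, 0.1]
finger_gap: 0.0133
[-27.84579872   0.08056836  75.36875541] [-0.24425812  0.21477503  0.07763521]
```

```bash
python3 -m inch '{"angular":[[0,0,6],[0,0,12],[0,0,18],[0,0,24],[0,0,30],[0,0,36],[0,0,40],[0,0,40]],"xyz":[[0,0,0],[0,0,0],[0,0,0],[0,0,0],[0,0,0],[0,0,0],[0,0,0],[0,0,0]],"grip":[15.5,15.5,15.5,15.5,15.5,15.5,15.5,15.5]}'
python3 - <<'E'
from h import *
s=arm.sense(); print(w2c(s['ee_pos']),s['moment'], np.rad2deg(s['orientation'][2]))
E
python3 -m inch '{"angular":[[0,0,0],[0,0,0],[0,0,0],[0,0,0],[0,0,0],[0,0,0],[0,0,0]],"xyz":[[0,0,0],[0,0,0],[0,0,0],[0,0,-20],[0,0,-60],[0,0,-110],[0,0,-110]],"grip":[30,40,40,40,45,50,50]}'
python3 - <<'E'
from h import *
s=arm.sense(); print(w2c(s['ee_pos']))
np.save('pics/w6_s.npy',tcpT(s)); save('wrist','w6')
E
```

```text
time: 32.78
ee_pos: [0.5751, 0.0692, 0.0753]
orientation: [-3.141, 0.001, 0.869]
contact_force: [-2.3, -0.2, 0.5]
finger_gap: 0.0127
[-28.01589568  -0.26392442  75.31309239] [-0.05280688  0.50102531  0.01964162] 49.81194121172068
time: 33.65
ee_pos: [0.578, 0.0696, 0.1891]
orientation: [3.137, -0.005, 0.867]
contact_force: [-0.4, -0.2, 0.1]
finger_gap: 0.0422
[-28.82874709   2.48173546 189.10802491]
```

View pics/w6.png

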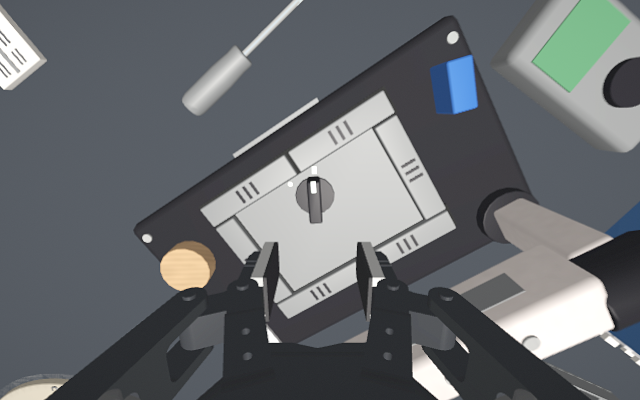

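```bash
python3 -m inch '{"angular":[[0,0,0],[0,0,0],[0,0,0]],"xyz":[[0,0,0],[0,0,0],[0,0,0]],"grip":[50,50,50]}'
python3 - <<'E'
from h import *
s=arm.sense(); np.save('pics/w7_s.npy',tcpT(s)); c=save('wrist','w7')
im=c['pixels'][150:240,265:365]; cv2.imwrite('pics/w7z.png',cv2.resize(im,None,fx=6.5,fy=6.5,interpolation=cv2.INTER_CUBIC))
M=np.load('pics/w7_s.npy')@c['hand_eye']; P=cloud(c,M); C=w2c(P.reshape(-1,3)).reshape(P.shape)
for n,(x,y,hx,hy) in dict(fl=(-65,51.5,6,30),fr=(-65,-51.5,6,30),l=(0,90,30,6),r=(0,-90,30,6),bl=(65,51.5,6,30),br=(65,-51.5,6,30),panel=(15,0,12,15)).items():
    m=(abs(C[...,0]-x)<hx)&(abs(C[...,1]-y)<hy)&(C[...,2]<100); print(n,m.sum(),np.nanmedian(C[m][:,2]).round(2))
E
```

```text
time: 34.08
ee_pos: [0.5755, 0.0692, 0.1845]
orientation: [-3.14, 0.001, 0.867]
contact_force: [0.3, -0.6, 0.4]
finger_gap: 0.0426
fl 977 70.38
fr 793 70.41
l 866 70.31
r 212 70.44
bl 655 70.34
br 558 70.41
panel 673 64.43
```

View pics/w7z.png

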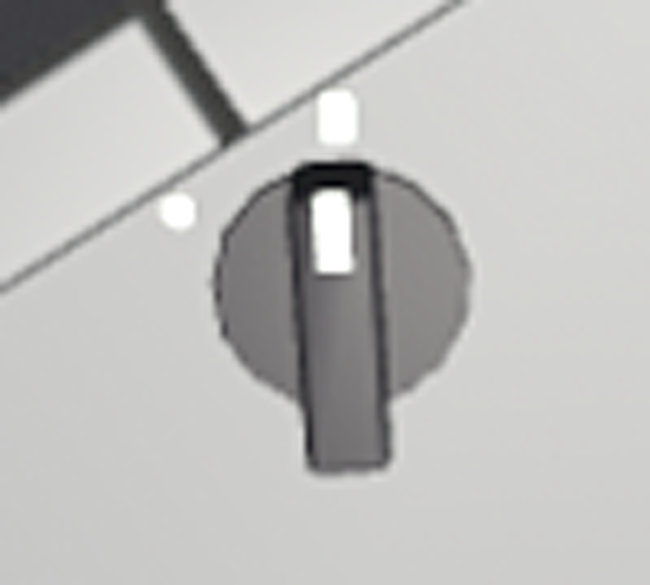

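Run:
```python
from h import *
c=load('w7'); M=np.load('pics/w7_s.npy')@c['hand_eye']
z=lambda l:[(x/6.5+265,y/6.5+150) for x,y in l]
p=w2c(onplane(c,M,z([(331,190),(335,272),(349,466)]),0.092)); print(p)
an=lambda d:np.arctan2(-d[1],-d[0])+0
for a,b in ((0,1),(0,2),(1,2)): print('left of front',-an(p[a]-p[b]))
q=w2c(onplane(c,M,z([(342,285)]),0.068))[0]; r=w2c(onplane(c,M,z([(338,117),(178,211)]),0.067)); print(q,r,[-an(x-q) for x in r])
```

```text
[[-45.79063018   9.94648667  92.        ]
 [-36.21136981   4.43699469  92.        ]
 [-12.09924591  -8.72258881  92.        ]]
left of front 0.5219454624826593
left of front 0.5060009824682222
left of front 0.49958692277585726
[-28.08237684   0.32751386  68.        ] [[-49.03149998  13.01227723  67.        ]
 [-49.83151498 -13.71809435  67.        ]] [np.float64(0.5444562276615659), np.float64(-0.5734174838217696)]
```

Run:
```python
from h import *
print(arm.sense()['time'],arm.sense()['contact_force']); print(arm.sign_off())
```

```text
34.125 [-1.27879940e+00 -3.43595985e-01 -4.32877058e-04]
the job is handed in; nothing more can be done
None
```

I closed the hatch and handed the job in at about 34 s. Nothing has reported whether the run passed.

- **Rim:** I pressed all six lengths down to their stops with about 20–23 N each. For the two lengths under the kit's arm, the tool leaned 43° to the front. In the last wrist depth image, all six tops stand 5.9–6.0 mm above the panel, which puts them at about 72 mm. The absolute depth readings were about 1.6 mm low for both rim and panel, so I used the difference between them.
- **Dial:** I turned it clockwise with the jaws set loosely around its bar, then let go and raised the tool to 184 mm. The pointer measures 0.50–0.52 rad left of straight front, against 0.544 rad for the rib. That puts the dial at about 1.06 rad, inside the allowed 0.98–1.22. The jaws were not tight, so it sits slightly short of the mark, and I left it there.
- **Contacts:** I saw no contact with the kit's arm in the pictures or force readings. The loose things still in view in the last picture looked undisturbed, but I did not measure their positions. The last force reading was about 1.3 N with the tool in the air, within the noise I saw in other free-air readings.

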